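# Turn a rinsed fuel strainer bowl over onto its drying peg

### The job

The strainer cap on the stout peg of the drying rack is dry: lift it off and stand it in the parts tray, mouth down as it is. Then turn the rinsed aluminium strainer bowl, which stands mouth up on the bench, upside down onto that peg to drain: lower it gently until it hangs fully home, with the inside of its floor resting on the peg, and let go. Leave the other things on the bench where they are.

Things in the scene. Friction and masses are not known exactly. Their poses are not given: they have to be found in the camera images.
- bowl: Strainer bowl: plain round cast-aluminium cup, outside diameter 54 mm, 76 mm high, wall 4 mm, floor 10 mm thick, about 0.18 kg. Its lowest 10 mm carry eight wrench flats, 54 mm across, with corners 2 mm proud of the wall, so laid on its side it does not roll. Starts mouth up on the bench. Origin: centre of its underside; z points from foot to mouth.
- bowl_floor (a point): Centre of the bowl's inside floor, 10 mm from the origin along the bowl's z.
- bowl_mouth (a point): Centre of the bowl's open rim, 76 mm from the origin along the bowl's z. Bore 46 mm, 66 mm deep. Gripped at half height by a tool leaning 45 degrees, the bowl clears bench and gripper both standing and lying; swinging the tool from leaning one way to the other turns it a quarter turn, so turning it over takes two grips, laying it on its side between.
- rack: Drying rack fixed to the bench: wooden board 220 mm (its x) by 90 mm (its y), 18 mm thick; origin: centre of its underside, z up. In its middle the stout peg: 43 mm diameter up to 96 mm above the bench, then a cone to a flat tip 20 mm wide at 110 mm. 85 mm either side, along x, stand slim pegs 12 mm thick, 53 mm above the bench; a clamp nut is on one.
- peg_tip (a point): Centre of the stout peg's flat tip, 110 mm above the bench. A bowl fully home on it has its rim 44 mm above the bench and its foot uppermost at 120 mm, and only 1.5 mm of play around the peg.
- cap: Strainer cap: brass thimble closed at the top, outside diameter 53 mm, 42 mm high, wall 3 mm, top 4 mm thick, about 0.07 kg. Starts mouth down over the stout peg, its top resting on the peg's tip, 2 mm of play around the peg, rim 72 mm above the bench; 38 mm of lift frees it. Origin: centre of its open rim; z points from rim to closed top (up, as it starts).
- tray: Shallow open parts tray fixed to the bench, 140 mm (its x) by 160 mm (its y) outside, 24 mm high, wall 3 mm, floor 3 mm thick. Origin: centre of its underside; z up. A small brass drain cock lies in its corner at +x, -y; the rest is empty.
- drain_cock: Small brass drain cock, 30 mm long and 16 mm high, lying in the tray's +x, -y corner about 45 mm and 50 mm from the tray's centre. A bystander. Origin: under its middle.
- clamp_nut: Brass ring 30 mm wide, 12 mm high, on a slim peg of the rack. A bystander. Origin: centre of its underside.
- compass_bowl: Brass compass bowl with a dark card, 92 mm wide, 45 mm high, mouth up. A bystander. Origin: centre of its underside.
- toggle: Ivory toggle switch on a black body, 36 x 22 mm, 57 mm high. A bystander. Origin: centre of its underside.
- starter_switch: Chrome starter switch, round, 44 mm wide, 52 mm high. A bystander. Origin: centre of its underside.
- jewel: Green glass indicator jewel, 26 mm wide, 17 mm high. A bystander. Origin: centre of its underside.
- screwdriver: Wooden-handled screwdriver 180 mm long, lying flat. A bystander.
- wrench: Wrench 170 mm long, lying flat. A bystander.
Not all that is in view belongs to the job. Leave any green or pink look-alike of the cap alone.

How it is judged:
By the outcome, as a careful person would: the job done as asked, in the order asked, and still so for the second after the job is handed in, with the robot touching nothing.
It also fails if it takes over 72 s, if anything falls off the work surface, if the arm or the gripper's body presses on something with over 40 N, if the wrist force passes 120 N, or if a joint passes its speed limit or range.

### The arm

A 6-joint arm with a two-finger parallel gripper is mounted at the origin on the work surface. World frame = base frame: x ahead of the robot, y to its left, z up, the work surface at z = 0. Lengths are in m, angles in degrees, forces in N, time in s.
With the tool pointing down it reaches from about 0.4 to 0.825 m from the base axis. Payload 7 kg.
Tool frame: the origin (TCP) lies on the centre line of the jaws, within the pads' length; the fingertips stand 19 mm ahead of it and the grasp point (between the pads) is the TCP (r.tips_ahead is the distance from the TCP to the fingertips, in m); z points along the fingers, y is the line along which they close (so a half turn about z gives the same grasp; the last joint's range is limited). The gripper opens to 88 mm and grips with 3 to 60 N. Pads are 19 mm wide; open, the fingers measure 130 mm over their backs; the gripper's body (78 mm by 193 mm) begins 47 mm behind the grasp point.
Start: joints at [-60.556, 20.546, 0.682, 0, -70.136, -16.507], TCP at [0.151, -0.658, 0.246] pointing down, gripper open.
Joint ranges: [-176.03, 176.03], [-82.01, 121.73], [-58.28, 71.71], [-173.87, 95.51], [-174.79, -0.11], [-173.66, 173.66]. Speed limits (degrees/s): [136.94, 136.94, 172.46, 180, 180, 180].

### API

Orientations are given as [roll, pitch, yaw] about the fixed x, y, z axes, in that order (R = Rz(yaw) Ry(pitch) Rx(roll)).
In Python, from plant import r, viewer, close_job gives the robot as it stands. The module is installed in compiled form; this text tells all that it offers.
- The arm moves only by the tool arm_command, never from a script. Its arguments are lists of equal length, an entry for each row: "travel": the shift along the world's x, y, z scaled (see below), a list of three; "delta_rot": the turn, a rotation vector about the world's x, y, z scaled (see below), a list of three. In form: {"travel": [[dx, dy, dz], ...], "delta_rot": [[rx, ry, rz], ...]}. A call has 1 to 20 rows; each row is the pose to reach, as a shift and turn from the pose commanded when the call began; what a row does not reach only later rows make up. The controller multiplies each number of a shift by 0.5 m and each number of a turn by 90 degrees. A row lasts 1/8 s, in which the tool goes at most 62.5 mm and 10.7 degrees, less where a joint would pass 70% of its speed; a pose out of reach is approached as far as the arm can. A call with a number of a shift or a turn outside -1 to 1 is refused whole. A call with a gripper value outside its range is refused whole. "grip" is the opening, from 0 (shut) to 1 (fully open), set as the call begins (left out, the last holds). The fingers move at their own pace and stop on an object; "newtons" is the grip in N (left out, the last holds). Time passes only in rows, so rows that repeat a pose let the fingers close. It gives the time, the measured TCP pose, the force, the opening and the grip force at its end, in the units of the state.
- r.get_state(): the state, without advancing time (a new reading comes with each control period).
- viewer.capture(name): name is "scene" or "side" or "wrist"; returns a dict with "img" (400x640x3 uint8, red, green, blue), "camera_matrix" (3x3 intrinsics, pixels), "distortion" ([k1, k2, p1, p2, k3] as OpenCV has them; the pictures are not rectified), "R" (3x3) and "t" (3): a world point X has camera coordinates R X + t; the wrist camera has in their place "mount" (4x4, takes a point from camera to tool coordinates, whose origin is the TCP and whose axes are the flange's). Camera axes: x right, y down, z forward; pixel columns grow to the right and rows downward; lengths in m; the calibration is good to about 2 mm. A picture is of the moment at which its call begins: read the wrist's pose just before it. There is no depth.
- close_job(): hands the job in; it is judged then, once.
The state is a dict: "time_s": time; "joints": joint angles; "qd": joint speeds; "joint_torque": joint torques, N m; "tcp_pos": TCP position; "eef_rot": TCP orientation; "contact_force": force on the tool from outside, world axes, zero at the start; "moment": the same for the moment, N m; "gripper_width": finger opening in m; "gripper_force": force on a finger pad.
Only numpy, scipy, OpenCV 4.12 (cv2) and the standard library are available. Lean on these libraries where they do the work, as an engineer would, in place of code of your own. Each camera call takes 0.05 s, during which the arm holds its last target. There are 200 camera calls.

## Working session

There is one attempt and no reset: what is moved stays moved. The work goes in short steps, Python scripts to look and compute and a tool call to move; the robot and the scene stay as the last step left them, time stands still between calls to the robot, and variables do not carry over. Pictures are saved under pics/ and viewed, at most 10 in all, crops included, and the job is handed in when it is done.

Besides the shell and the picture viewer there is one more tool, called after ">>>" by a JSON object that holds its "method" and its "body", one argument or row to a line. arm_command: Moves the arm, as the interface text tells. Shifts and turns lie within -1 to 1; 1 stands for 0.5 m of shift or 90 degrees of turn. Its arguments: {"type":"object","properties":{"travel":{"type":"array"},"delta_rot":{"type":"array"},"grip":{"type":"number"},"newtons":{"type":"number"}},"required":["travel","delta_rot"]}

```bash
mkdir -p pics; cat > h.py <<'E'
import numpy as np, cv2, pickle
from plant import r, viewer, close_job
def snap(name, fn):
    s=r.get_state(); c=viewer.capture(name); c['state']=s
    cv2.imwrite(f'pics/{fn}.png', c['img'][:,:,::-1]); pickle.dump(c,open(f'pics/{fn}.pkl','wb')); return c
E
python3 - <<'E'
from h import *
s=r.get_state(); print(s)
a=snap('scene','sc0'); b=snap('side','sd0')
for c in (a,b): print(c['camera_matrix'],c['distortion'],-c['R'].T@c['t'],c['R'][2])
c=snap('wrist','w0'); print(c['mount'])
E
```

```text
{'time_s': 0.0, 'joints': array([-6.05564348e+01,  2.05919783e+01,  6.32935792e-01, -2.03858098e-02,
       -7.01354545e+01, -1.65060297e+01]), 'qd': array([-0.00940024,  0.01471653, -0.03837061, -0.02484977, -0.02376839,
       -0.0958849 ]), 'joint_torque': array([ 8.24567924e-04, -5.82715130e+01,  2.93059623e+01,  6.99720874e+00,
        6.83120350e-03, -2.33952396e-04]), 'tcp_pos': array([ 0.15098718, -0.65742044,  0.24460933]), 'eef_rot': array([ 1.79903952e+02, -8.47670969e-03, -1.67069400e+02]), 'contact_force': array([-0.49202656, -0.87057316, -0.58298388]), 'moment': array([-0.00341756,  0.02236033,  0.0350539 ]), 'gripper_force': 0.0, 'gripper_width': 0.08785087710877686}
[[363.7533358    0.         314.9014696 ]
 [  0.         363.7533358  199.25844418]
 [  0.           0.           1.        ]] [-0.06091738  0.          0.          0.          0.        ] [0.78711025 0.37262099 0.91360792] [-0.26138483 -0.41088969 -0.87341149]
[[379.69775819   0.         313.02148071]
 [  0.         379.69775819 195.60888575]
 [  0.           0.           1.        ]] [-0.01766293  0.          0.          0.          0.        ] [0.24068072 0.59619633 0.50271439] [ 0.35313174 -0.77109491 -0.5298213 ]
[[ 2.39018732e-04 -9.64678264e-01 -2.63430805e-01  7.14522698e-02]
 [ 9.99999971e-01  2.27136713e-04  7.55601622e-05  4.92263687e-04]
 [-1.30564389e-05 -2.63430815e-01  9.64678291e-01 -1.38798829e-01]
 [ 0.00000000e+00  0.00000000e+00  0.00000000e+00  1.00000000e+00]]
```

View pics/sc0.png

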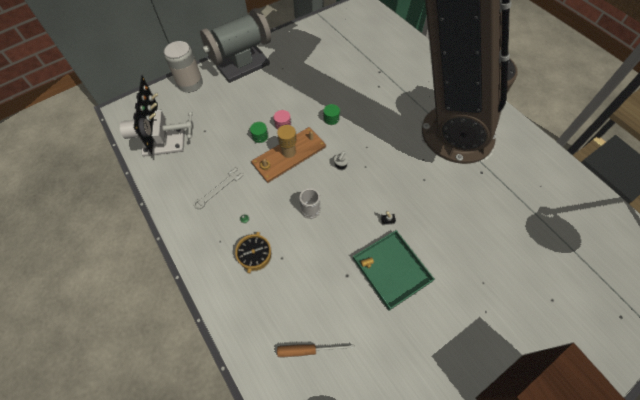

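View pics/sd0.png

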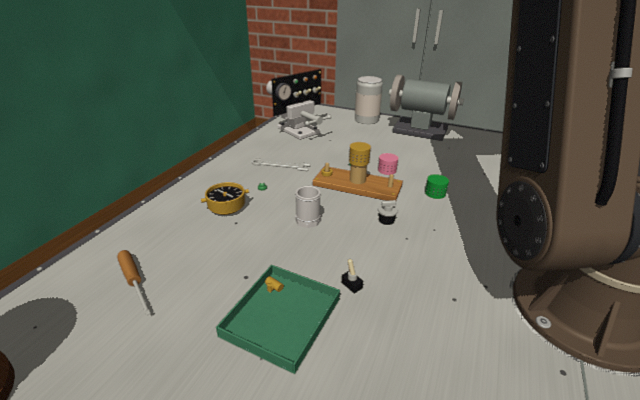

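Scene: the bowl stands at (310,203) and the brass cap is on the stout peg at (287,140). The tray centre is at (392,269). In the side view, the bowl is at (308,206), the cap at (359,155) and the tray at (280,315).
Could be mistaken for the cap: green (259,131), green (332,114), pink (282,120). Could be mistaken for the bowl: chrome starter switch (341,160), pale jar (182,65). By the description, the cap is the brass thimble at (287,140) and the bowl is the grey cup at (310,203). I'll check both in close crops.

```bash
python3 - <<'E'
import cv2, numpy as np
a=cv2.imread('pics/sc0.png'); b=cv2.imread('pics/sd0.png')
f=lambda im,x,y,w,h,k: cv2.resize(im[y:y+h,x:x+w],None,fx=k,fy=k,interpolation=cv2.INTER_CUBIC)
A=f(a,245,110,100,115,5); # 500x575
B=f(b,290,135,60+60,100,5) 
cv2.imwrite('pics/cA.png',A); cv2.imwrite('pics/cB.png',B)
E
```

```text
(no output)
```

View pics/cA.png

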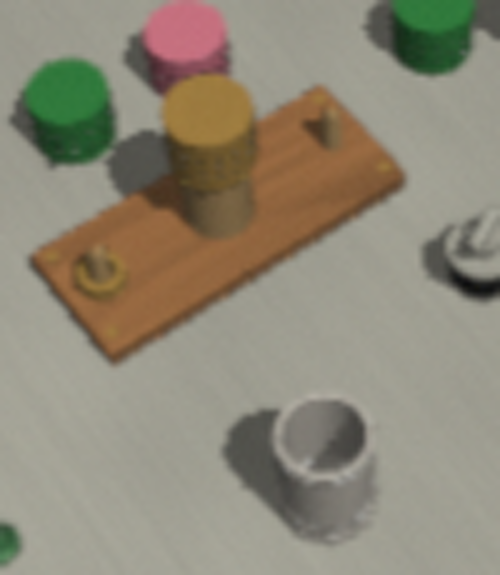

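View pics/cB.png

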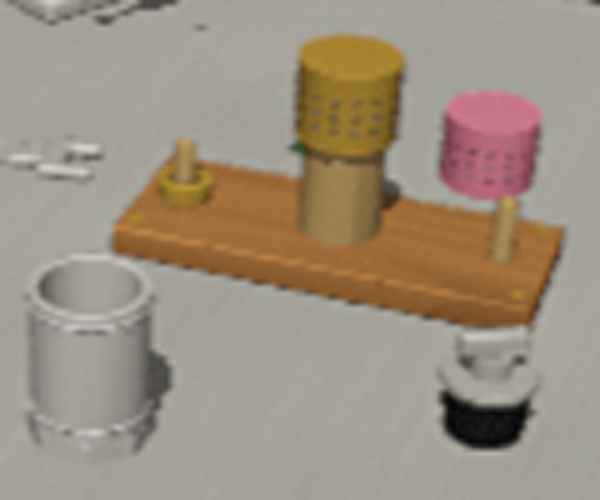

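The crops confirm the choice: the brass thimble on the stout peg (crop A 209,113; crop B 351,64) and the grey cup with flats (A 322,437; B 92,289). The clamp nut is on the left slim peg. I'll triangulate these next.

```bash
cat >> h.py <<'E'
def ray(c,uv):
    n=cv2.undistortPoints(np.array([[uv]],float),c['camera_matrix'],c['distortion']).ravel()
    d=np.array([*n,1.])
    if 'mount' in c and c.get('R') is None:
        from scipy.spatial.transform import Rotation as Ro
        s=c['state']; W=Ro.from_euler('xyz',s['eef_rot'],degrees=True).as_matrix()
        M=c['mount']; return W@M[:3,3]+s['tcp_pos'], W@M[:3,:3]@d
    return -c['R'].T@c['t'], c['R'].T@d
def tri(*obs):
    A=0;b=0;L=[]
    for c,uv in obs:
        o,d=ray(c,uv); d=d/np.linalg.norm(d); P=np.eye(3)-np.outer(d,d); A=A+P; b=b+P@o; L.append((P,o))
    X=np.linalg.solve(A,b); return X, [round(1000*np.linalg.norm(P@(X-o)),1) for P,o in L]
def atz(c,uv,z):
    o,d=ray(c,uv); return o+d*(z-o[2])/d[2]
ld=lambda fn: pickle.load(open(f'pics/{fn}.pkl','rb'))
E
python3 - <<'E'
from h import *
np.set_printoptions(precision=4,suppress=True)
a,b=ld('sc0'),ld('sd0')
A=lambda u,v:(a,(245+(u+.5)/5-.5,110+(v+.5)/5-.5))
B=lambda u,v:(b,(290+(u+.5)/5-.5,135+(v+.5)/5-.5))
for n,p,q in [('cap',(209,113),(351,64)),('bowlmouth',(322,437),(92,289)),('pegnut',(97,250),(186,143)),('peg2',(329,112),(508,201)),('c1',(113,355),(115,232)),('c2',(405,178),(528,308)),('c3',(33,262),(175,160)),('c4',(322,87),(563,232))]:
    print(n,*tri(A(*p),B(*q)))
for n,p,q in [('bowl_low',(332,515),(90,430)),]:
    print(n,*tri(A(*p),B(*q)))
print('capB alone',atz(*A(209,113),.114),atz(*B(351,64),.114),'bowl',atz(*A(322,437),.076),atz(*B(92,289),.076))
for n,p,q in [('t1',(397,233),(272,267)),('t2',(352,257),(341,292)),('t3',(433,275),(220,330)),('t4',(390,306),(295,365))]:
    print(n,atz(a,p,.024),[atz(b,k,.024)[:2] for k in [(272,267),(341,292),(220,330),(295,365)]])
print('cock',atz(a,(368,262),.01),'tog',atz(a,(388,219),0.02),'starter',atz(a,(341,165),.0),'jewel',atz(a,(244,218),.01),'compass',atz(a,(253,252),.04))
E
```

```text
cap [ 0.4928 -0.2317  0.1085] [np.float64(0.9), np.float64(0.9)]
bowlmouth [ 0.5438 -0.0386  0.0712] [np.float64(0.4), np.float64(0.4)]
pegnut [ 0.5778 -0.227   0.0483] [np.float64(0.7), np.float64(0.7)]
peg2 [ 0.4089 -0.2375  0.0476] [np.float64(0.0), np.float64(0.0)]
c1 [ 0.5983 -0.1817  0.0126] [np.float64(0.0), np.float64(0.0)]
c2 [ 0.3843 -0.1903  0.0171] [np.float64(1.4), np.float64(1.4)]
c3 [ 0.6036 -0.2695  0.0109] [np.float64(1.6), np.float64(1.6)]
c4 [ 0.3868 -0.281   0.0131] [np.float64(0.6), np.float64(0.6)]
bowl_low [ 0.544  -0.0309 -0.0011] [np.float64(3.3), np.float64(3.3)]
capB alone [ 0.4941 -0.2284  0.114 ] [ 0.4895 -0.2186  0.114 ] bowl [ 0.5456 -0.0359  0.076 ] [ 0.5403 -0.0321  0.076 ]
t1 [0.3971 0.1625 0.024 ] [array([0.5244, 0.1552]), array([0.3877, 0.1592]), array([0.5262, 0.3098]), array([0.3962, 0.3139])]
t2 [0.5364 0.1492 0.024 ] [array([0.5244, 0.1552]), array([0.3877, 0.1592]), array([0.5262, 0.3098]), array([0.3962, 0.3139])]
t3 [0.3961 0.3028 0.024 ] [array([0.5244, 0.1552]), array([0.3877, 0.1592]), array([0.5262, 0.3098]), array([0.3962, 0.3139])]
t4 [0.5348 0.3016 0.024 ] [array([0.5244, 0.1552]), array([0.3877, 0.1592]), array([0.5262, 0.3098]), array([0.3962, 0.3139])]
cock [0.5062 0.1801 0.01  ] tog [0.3889 0.1156 0.02  ] starter [ 0.382  -0.1116  0.    ] jewel [ 0.7129 -0.1136  0.01  ] compass [0.7425 0.0011 0.04  ]
```

The readings agree with the text's sizes:

| Item | Position (m) |
|---|---|
| Peg and cap | about (0.493, −0.231) |
| Bowl | about (0.543, −0.037) |
| Tray centre | about (0.463, 0.232), square to the axes |

Next I move above the rack, turn the jaws to close along x, and look with the wrist camera.

>>> {"method": "arm_command", "body": {
  "travel": [
    [0.3, 0.6, 0.11],
    [0.3, 0.6, 0.11],
    [0.3, 0.6, 0.11],
    [0.3, 0.6, 0.11],
    [0.3, 0.6, 0.11],
    [0.3, 0.6, 0.11],
    [0.684, 0.852, 0.11],
    [0.684, 0.852, 0.11],
    [0.684, 0.852, 0.11],
    [0.684, 0.852, 0.11],
    [0.684, 0.852, 0.11],
    [0.684, 0.852, 0.11],
    [0.684, 0.852, 0.11]
  ],
  "delta_rot": [
    [0, 0, 0.856],
    [0, 0, 0.856],
    [0, 0, 0.856],
    [0, 0, 0.856],
    [0, 0, 0.856],
    [0, 0, 0.856],
    [0, 0, 0.856],
    [0, 0, 0.856],
    [0, 0, 0.856],
    [0, 0, 0.856],
    [0, 0, 0.856],
    [0, 0, 0.856],
    [0, 0, 0.856]
  ],
  "grip": 1
}}

```text
time_s: 1.78
tcp_pos: [0.4923, -0.2324, 0.3007]
eef_rot: [-180.0, 0.0, -90.1]
contact_force: [-0.6, -0.1, -0.3]
gripper_width: 0.0877
gripper_force: 0.0
```

```bash
python3 - <<'E'
from h import *
np.set_printoptions(precision=4,suppress=True)
c=snap('wrist','w1'); s=r.get_state(); print(s['time_s'],s['tcp_pos'],s['eef_rot'],s['joints'],c['camera_matrix'][0,0],c['distortion'])
E
```

```text
1.825 [ 0.4923 -0.2325  0.3008] [-179.9761   -0.0014  -90.0886] [ -4.6489   6.3432 -10.8248  -0.0005 -72.8081   4.5605] 289.97308631278406 [-0.0356  0.      0.      0.      0.    ]
```

View pics/w1.png

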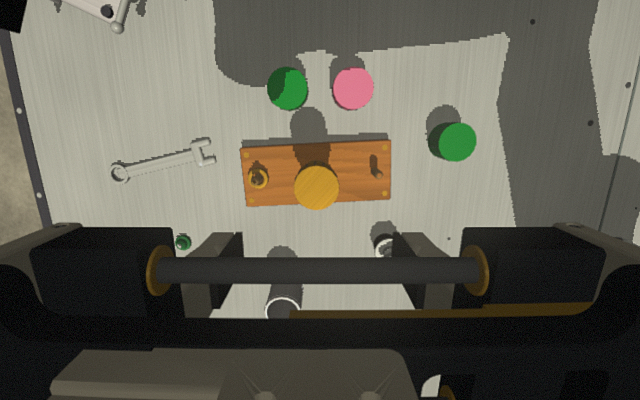

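The wrist view shows the cap top at (316,187) with radius 22, the rack board corners at (240,148), (388,138), (391,199) and (248,206), and the bowl rim at (283,305), partly hidden.

```bash
python3 - <<'E'
from h import *
np.set_printoptions(precision=4,suppress=True)
c=ld('w1'); a,b=ld('sc0'),ld('sd0')
print({k:(v if k!='img' else 0) for k,v in c.items() if k in('R','t')})
A=lambda u,v:(a,(245+(u+.5)/5-.5,110+(v+.5)/5-.5))
B=lambda u,v:(b,(290+(u+.5)/5-.5,135+(v+.5)/5-.5))
print('cap',atz(c,(316.5,187),.114),tri(A(209,113),B(351,64),(c,(316.5,187))))
for p in [(240,148),(388,138),(391,199),(248,206)]: print(atz(c,p,.018))
# segment cap top
im=c['img']; hsv=cv2.cvtColor(im,cv2.COLOR_RGB2HSV); m=cv2.inRange(hsv,(15,120,120),(30,255,255))
n,l,st,ce=cv2.connectedComponentsWithStats(m)
for i in range(1,n):
    if st[i,4]>300: print(st[i],ce[i],atz(c,ce[i],.114))
E
```

```text
{}
cap [ 0.4924 -0.2316  0.114 ] (array([ 0.4927, -0.2308,  0.1091]), [np.float64(1.0), np.float64(0.9), np.float64(0.4)])
[ 0.6027 -0.2682  0.018 ]
[ 0.3906 -0.282   0.018 ]
[ 0.3805 -0.1921  0.018 ]
[ 0.5966 -0.1813  0.018 ]
[ 242  141  149   69 5066] [314.8385 177.4307] [ 0.4942 -0.2427  0.114 ]
```

Peg centre from the cap top and the board corners: (0.4925, −0.2313). I descend on the cap, grip it and check.

>>> {"method": "arm_command", "body": {
  "travel": [
    [0, 0.002, -0.1],
    [0, 0.002, -0.2],
    [0, 0.002, -0.3],
    [0, 0.002, -0.38],
    [0, 0.002, -0.412],
    [0, 0.002, -0.412],
    [0, 0.002, -0.412]
  ],
  "delta_rot": [
    [0, 0, 0],
    [0, 0, 0],
    [0, 0, 0],
    [0, 0, 0],
    [0, 0, 0],
    [0, 0, 0],
    [0, 0, 0]
  ]
}}

```text
time_s: 2.7
tcp_pos: [0.4942, -0.2312, 0.0963]
eef_rot: [-179.8, -0.0, -90.0]
contact_force: [0.1, -0.5, -0.1]
gripper_width: 0.0876
gripper_force: 0.0
```

>>> {"method": "arm_command", "body": {
  "travel": [
    [0, 0, 0],
    [0, 0, 0],
    [0, 0, 0],
    [0, 0, 0],
    [0, 0, 0],
    [0, 0, 0]
  ],
  "delta_rot": [
    [0, 0, 0],
    [0, 0, 0],
    [0, 0, 0],
    [0, 0, 0],
    [0, 0, 0],
    [0, 0, 0]
  ],
  "grip": 0,
  "newtons": 15
}}

```text
time_s: 3.45
tcp_pos: [0.4932, -0.2308, 0.0947]
eef_rot: [-180.0, -0.0, -90.0]
contact_force: [-1.1, 0.4, 2.7]
gripper_width: 0.0533
gripper_force: 15.0
```

>>> {"method": "arm_command", "body": {
  "travel": [
    [0, 0, 0.05],
    [0, 0, 0.1],
    [0, 0, 0.16],
    [0, 0, 0.22],
    [-0.01, 0.1, 0.22],
    [-0.02, 0.2, 0.22],
    [-0.03, 0.3, 0.22],
    [-0.03, 0.4, 0.22],
    [-0.04, 0.5, 0.22],
    [-0.05, 0.6, 0.22],
    [-0.06, 0.7, 0.22],
    [-0.066, 0.8, 0.22],
    [-0.066, 0.9, 0.22],
    [-0.066, 0.966, 0.22],
    [-0.066, 0.966, 0.16],
    [-0.066, 0.966, 0.06],
    [-0.066, 0.966, 0],
    [-0.066, 0.966, 0],
    [-0.066, 0.966, 0]
  ],
  "delta_rot": [
    [0, 0, 0],
    [0, 0, 0],
    [0, 0, 0],
    [0, 0, 0],
    [0, 0, 0],
    [0, 0, 0],
    [0, 0, 0],
    [0, 0, 0],
    [0, 0, 0],
    [0, 0, 0],
    [0, 0, 0],
    [0, 0, 0],
    [0, 0, 0],
    [0, 0, 0],
    [0, 0, 0],
    [0, 0, 0],
    [0, 0, 0],
    [0, 0, 0],
    [0, 0, 0]
  ]
}}

```text
time_s: 5.82
tcp_pos: [0.4607, 0.2527, 0.0956]
eef_rot: [-179.9, 0.0, -90.0]
contact_force: [-0.0, 0.2, -0.0]
gripper_width: 0.0531
gripper_force: 15.0
```

```bash
python3 - <<'E'
from h import *
np.set_printoptions(precision=4,suppress=True)
a=snap('scene','sc1'); b=snap('side','sd1');s=a['state']; print(s['time_s'],s['tcp_pos'],s['joints'],s['gripper_width'],s['contact_force'])
f=lambda im,x,y,w,h,k: cv2.resize(im[y:y+h,x:x+w],None,fx=k,fy=k,interpolation=cv2.INTER_CUBIC)
cv2.imwrite('pics/c1.png',np.hstack([f(a['img'],250,100,200,220,2),f(b['img'],190,130,200,220,2)])[:,:,::-1])
E
```

```text
5.825 [0.4607 0.2527 0.0956] [ 50.1641  15.2113 -29.2561   0.0335 -45.4717 -50.1901] 0.0530545273951237 [-0.0268  0.172  -0.0451]
```

View pics/c1.png

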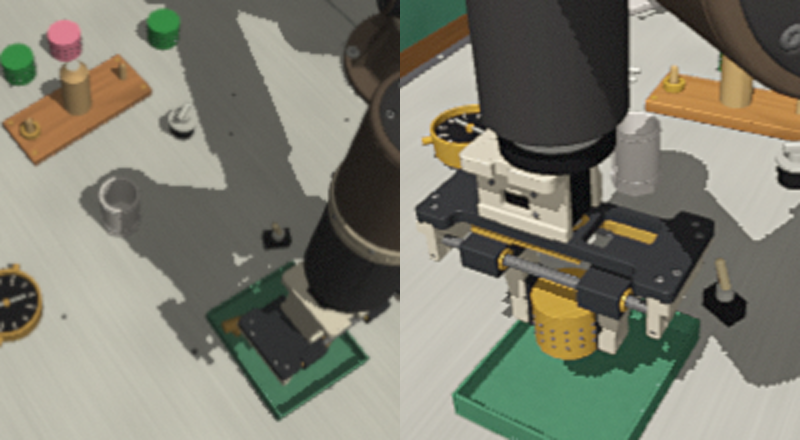

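The cap is held upright over the open part of the tray, clear of the cock at (232,326) in the left half. I lower it now.

>>> {"method": "arm_command", "body": {
  "travel": [
    [0, 0, -0.05],
    [0, 0, -0.1],
    [0, 0, -0.125],
    [0, 0, -0.133],
    [0, 0, -0.136],
    [0, 0, -0.139],
    [0, 0, -0.139],
    [0, 0, -0.139]
  ],
  "delta_rot": [
    [0, 0, 0],
    [0, 0, 0],
    [0, 0, 0],
    [0, 0, 0],
    [0, 0, 0],
    [0, 0, 0],
    [0, 0, 0],
    [0, 0, 0]
  ]
}}

```text
time_s: 6.92
tcp_pos: [0.4605, 0.2526, 0.0257]
eef_rot: [-179.9, 0.1, -90.0]
contact_force: [-0.1, 0.5, 3.9]
gripper_width: 0.0534
gripper_force: 15.0
```

>>> {"method": "arm_command", "body": {
  "travel": [
    [0, 0, 0],
    [0, 0, 0],
    [0, 0, 0],
    [0, 0, 0]
  ],
  "delta_rot": [
    [0, 0, 0],
    [0, 0, 0],
    [0, 0, 0],
    [0, 0, 0]
  ],
  "grip": 0.75
}}

```text
time_s: 7.42
tcp_pos: [0.46, 0.2521, 0.025]
eef_rot: [180.0, -0.0, -90.0]
contact_force: [-0.3, 0.1, 0.3]
gripper_width: 0.0654
gripper_force: 0.0
```

>>> {"method": "arm_command", "body": {
  "travel": [
    [0, 0, 0.05],
    [0, 0, 0.13],
    [0, 0, 0.24],
    [0, 0, 0.36],
    [0.05, -0.1, 0.47],
    [0.1, -0.2, 0.47],
    [0.13, -0.3, 0.47],
    [0.166, -0.4, 0.47],
    [0.166, -0.5, 0.47],
    [0.166, -0.578, 0.47],
    [0.166, -0.578, 0.47],
    [0.166, -0.578, 0.47]
  ],
  "delta_rot": [
    [0, 0, 0],
    [0, 0, 0],
    [0, 0, 0],
    [0, 0, 0],
    [0, 0, 0],
    [0, 0, 0],
    [0, 0, 0],
    [0, 0, 0],
    [0, 0, 0],
    [0, 0, 0],
    [0, 0, 0],
    [0, 0, 0]
  ]
}}

```text
time_s: 8.93
tcp_pos: [0.543, -0.0368, 0.2599]
eef_rot: [180.0, 0.0, -90.1]
contact_force: [0.3, -0.8, 0.1]
gripper_width: 0.0658
gripper_force: 0.0
```

```bash
python3 - <<'E'
from h import *
np.set_printoptions(precision=4,suppress=True)
w=snap('wrist','w2'); b=snap('side','sd2'); s=w['state']; print(s['time_s'],s['tcp_pos'],s['joints'],s['gripper_width'],s['contact_force'])
f=lambda im,x,y,w,h,k: cv2.resize(im[y:y+h,x:x+w],None,fx=k,fy=k,interpolation=cv2.INTER_CUBIC)
cv2.imwrite('pics/c2.png',np.hstack([f(w['img'],220,80,200,200,2),f(b['img'],200,160,200,200,2)])[:,:,::-1])
E
```

```text
8.925 [ 0.543  -0.0368  0.2599] [ 16.7452   7.6922 -14.6161  -0.0116 -67.6983 -16.8082] 0.06575012506429316 [ 0.3314 -0.7654  0.0837]
```

View pics/c2.png

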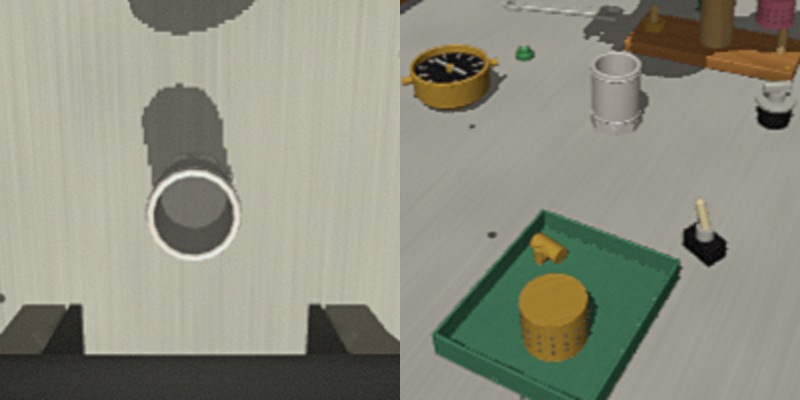

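The cap stands in the tray, mouth down and clear of the cock. The bowl rim in the wrist picture is at about (317,187). I lean the tool +45° about x up here, to test reach, while measuring.

>>> {"method": "arm_command", "body": {
  "travel": [
    [0, 0, 0],
    [0, 0, 0],
    [0, 0, 0],
    [0, 0, 0],
    [0, 0, 0],
    [0, 0, 0],
    [0, 0, 0]
  ],
  "delta_rot": [
    [0.1, 0, 0],
    [0.2, 0, 0],
    [0.3, 0, 0],
    [0.4, 0, 0],
    [0.5, 0, 0],
    [0.5, 0, 0],
    [0.5, 0, 0]
  ],
  "grip": 0.9
}}

```text
time_s: 9.9
tcp_pos: [0.5433, -0.0366, 0.26]
eef_rot: [180.0, 44.9, -90.0]
contact_force: [0.3, 0.5, 0.0]
gripper_width: 0.0786
gripper_force: 0.0
```

```bash
python3 - <<'E'
from h import *
np.set_printoptions(precision=4,suppress=True)
c=ld('w2'); a,b=ld('sc0'),ld('sd0'); p=(316.8,187.3)
A=lambda u,v:(a,(245+(u+.5)/5-.5,110+(v+.5)/5-.5))
B=lambda u,v:(b,(290+(u+.5)/5-.5,135+(v+.5)/5-.5))
print(atz(c,p,.076),tri(A(322,437),B(92,289),(c,p)))
s=r.get_state(); print(s['tcp_pos'],s['joints'])
snap('wrist','w3')
E
```

```text
[ 0.5426 -0.0363  0.076 ] (array([ 0.5433, -0.0366,  0.0729]), [np.float64(1.6), np.float64(0.8), np.float64(1.2)])
[ 0.5433 -0.0366  0.26  ] [-14.91    18.5186   2.328  -42.9873 -88.6953  21.8206]
```

The lean works. The bowl is at (0.543, −0.036). I descend to TCP z = 0.042 and grip.

>>> {"method": "arm_command", "body": {
  "travel": [
    [0, 0, -0.1],
    [0, 0, -0.2],
    [0, 0, -0.3],
    [0, 0, -0.38],
    [0, 0, -0.42],
    [0, 0, -0.436],
    [0, 0, -0.436],
    [0, 0, -0.436]
  ],
  "delta_rot": [
    [0, 0, 0],
    [0, 0, 0],
    [0, 0, 0],
    [0, 0, 0],
    [0, 0, 0],
    [0, 0, 0],
    [0, 0, 0],
    [0, 0, 0]
  ]
}}

```text
time_s: 10.95
tcp_pos: [0.544, -0.0371, 0.0435]
eef_rot: [-179.8, 44.9, -89.9]
contact_force: [-0.3, 0.2, 0.5]
gripper_width: 0.0788
gripper_force: 0.0
```

>>> {"method": "arm_command", "body": {
  "travel": [
    [0, 0, 0],
    [0, 0, 0],
    [0, 0, 0],
    [0, 0, 0],
    [0, 0, 0],
    [0, 0, 0]
  ],
  "delta_rot": [
    [0, 0, 0],
    [0, 0, 0],
    [0, 0, 0],
    [0, 0, 0],
    [0, 0, 0],
    [0, 0, 0]
  ],
  "grip": 0,
  "newtons": 40
}}

```text
time_s: 11.7
tcp_pos: [0.5433, -0.037, 0.0423]
eef_rot: [-180.0, 45.0, -90.0]
contact_force: [-0.1, -1.1, 4.6]
gripper_width: 0.0531
gripper_force: 40.0
```

>>> {"method": "arm_command", "body": {
  "travel": [
    [0, 0, 0.06],
    [0, 0, 0.14],
    [0.0, 0.01, 0.2],
    [0, 0.02, 0.2],
    [0, 0.03, 0.2],
    [0, 0.034, 0.2],
    [0, 0.034, 0.2],
    [0, 0.034, 0.2],
    [0, 0.034, 0.2],
    [0, 0.034, 0.2],
    [0, 0.034, 0.2],
    [0, 0.034, 0.2],
    [0, 0.034, 0.2],
    [0, 0.034, 0.2],
    [0, 0.034, 0.2],
    [0, 0.034, 0.2]
  ],
  "delta_rot": [
    [0, 0, 0],
    [0, 0, 0],
    [-0.08, 0, 0],
    [-0.16, 0, 0],
    [-0.24, 0, 0],
    [-0.32, 0, 0],
    [-0.4, 0, 0],
    [-0.48, 0, 0],
    [-0.56, 0, 0],
    [-0.64, 0, 0],
    [-0.72, 0, 0],
    [-0.8, 0, 0],
    [-0.9, 0, 0],
    [-1, 0, 0],
    [-1, 0, 0],
    [-1, 0, 0]
  ]
}}

```text
time_s: 13.7
tcp_pos: [0.5428, -0.0198, 0.1415]
eef_rot: [179.9, -44.9, -90.0]
contact_force: [1.1, -0.5, -1.9]
gripper_width: 0.0535
gripper_force: 40.0
```

```bash
python3 - <<'E'
from h import *
np.set_printoptions(precision=4,suppress=True)
a=snap('scene','sc4'); b=snap('side','sd4');s=a['state']; print(s['time_s'],s['tcp_pos'],s['eef_rot'],s['joints'],s['gripper_width'],s['contact_force'])
f=lambda im,x,y,w,h,k: cv2.resize(im[y:y+h,x:x+w],None,fx=k,fy=k,interpolation=cv2.INTER_CUBIC)
cv2.imwrite('pics/c4.png',np.hstack([f(a['img'],240,110,200,200,2),f(b['img'],230,130,200,200,2)])[:,:,::-1])
E
```

```text
13.7 [ 0.5428 -0.0198  0.1415] [179.9365 -44.9115 -89.9708] [ 38.1984  24.2692 -37.1901  37.5023 -65.5903 -65.6064] 0.05352874961585388 [ 1.1488 -0.5395 -1.8993]
```

View pics/c4.png

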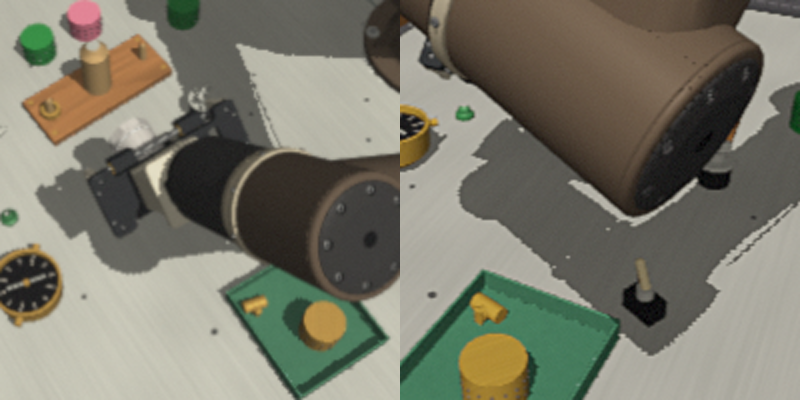

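The cap is standing in the tray and the bowl is held on its side at left-half (130,135). The elbow disc is close above the toggle and tray, so I check its height before lowering.

```bash
python3 - <<'E'
from h import *
np.set_printoptions(precision=4,suppress=True)
a,b=ld('sc4'),ld('sd4')
print('disc',tri((a,(426,230)),(b,(385,200))))
print('disc low',tri((a,(404,258)),(b,(350,235))))
print('disc bolts',tri((a,(426,230)),(b,(384,201))), tri((a,(401,214)),(b,(353,200))))
E
```

```text
disc (array([0.3694, 0.2057, 0.2114]), [np.float64(54.8), np.float64(54.8)])
disc low (array([0.4189, 0.2082, 0.1378]), [np.float64(60.7), np.float64(60.7)])
disc bolts (array([0.3697, 0.2057, 0.2102]), [np.float64(54.0), np.float64(54.0)]) (array([0.4042, 0.1509, 0.1831]), [np.float64(27.2), np.float64(27.2)])
```

```bash
python3 - <<'E'
from h import *
from scipy.spatial.transform import Rotation as Ro
from scipy.optimize import least_squares
np.set_printoptions(precision=3,suppress=True)
S=[ld(k)['state'] for k in ['w0','w1','w2','w3','sc1','sc4']]
rd=np.radians
def res(p):
    a1,d1,L2,a3,L4,d,L=p; o=[]
    for s in S:
        j=rd(s['joints']); z=Ro.from_euler('xyz',s['eef_rot'],degrees=True).as_matrix()[:,2]
        w=s['tcp_pos']-L*z; f=j[1]-j[2]
        rr=a1+L2*np.sin(j[1])+a3*np.sin(f)+L4*np.cos(f); zz=d1+L2*np.cos(j[1])+a3*np.cos(f)-L4*np.sin(f)
        c,sn=np.cos(j[0]),np.sin(j[0]); o+=[*(w-[c*rr-sn*d,sn*rr+c*d,zz])]
    return np.array(o)
q=least_squares(res,[.04,.33,.445,.04,.44,-.19,.3]); print(q.x, np.abs(q.fun).max())
p=q.x
for s in S[-1:]:
    z=Ro.from_euler('xyz',s['eef_rot'],degrees=True).as_matrix()[:,2]; print('wrist',s['tcp_pos']-p[-1]*z)
    j=rd(s['joints']); rr=p[0]+p[2]*np.sin(j[1]); print('elbow r,z',rr,p[1]+p[2]*np.cos(j[1]))
E
```

```text
[ 0.141  0.064  0.616  0.015  0.292 -0.176  0.343] 0.07814914841750598
wrist [0.543 0.222 0.384]
elbow r,z 0.3940673461296785 0.6253476053182943
```

```bash
python3 - <<'E'
from h import *
from scipy.spatial.transform import Rotation as Ro
from scipy.optimize import least_squares
np.set_printoptions(precision=3,suppress=True)
N=['w0','w1','w2','w3','sc1','sc4']
S=[ld(k)['state'] for k in N]
rd=np.radians
def parts(p,s,sg):
    d1,L2,L4,e,L=p
    j=rd(s['joints']); z=Ro.from_euler('xyz',s['eef_rot'],degrees=True).as_matrix()[:,2]
    f=j[1]-j[2]; R=Ro.from_euler('z',j[0]).as_matrix()
    fd=R@[np.cos(f),0,-np.sin(f)]; u=Ro.from_rotvec(sg*j[3]*fd).apply(R@[0,1.,0])
    el=R@[L2*np.sin(j[1]),0,0]+[0,0,d1+L2*np.cos(j[1])]; w=el+L4*fd
    return el,w,w+e*u,w+e*u+L*z
for sg in(1,-1):
    q=least_squares(lambda p:np.concatenate([parts(p,s,sg)[3]-s['tcp_pos'] for s in S]),[.25,.54,.54,-.19,.3]); print(sg,q.x,np.abs(q.fun).max())
    for n in (3,5): print(N[n],*parts(q.x,S[n],sg))
E
```

```text
1 [-0.339  1.033  0.328 -0.156  0.317] 0.16730163185734787
w3 [ 0.317 -0.084  0.641] [ 0.621 -0.165  0.55 ] [ 0.621 -0.283  0.652] [ 0.621 -0.06   0.427]
sc4 [0.334 0.263 0.603] [0.457 0.36  0.316] [0.468 0.211 0.27 ] [ 0.468 -0.013  0.045]
-1 [ 0.199  0.602  0.464 -0.192  0.359] 9.094617420268847e-11
w3 [ 0.185 -0.049  0.769] [ 0.615 -0.164  0.64 ] [ 0.544 -0.29   0.514] [ 0.543 -0.037  0.26 ]
sc4 [0.194 0.153 0.747] [0.368 0.29  0.34 ] [0.543 0.234 0.396] [ 0.543 -0.02   0.141]
```

The kinematic model now fits exactly, and the wrist stays well above the tray when lowered. I check joint ranges for the coming poses with it.

```bash
cat > ik.py <<'E'
from h import *
from scipy.spatial.transform import Rotation as Ro
from scipy.optimize import least_squares
P=[.199,.602,.464,-.192,.359]
def fk(j):
    d1,L2,L4,e,L=P; j=np.radians(j); f=j[1]-j[2]
    R=Ro.from_euler('z',j[0]); fd=R.apply([np.cos(f),0,-np.sin(f)]); r4=Ro.from_rotvec(-j[3]*fd); u=r4.apply(R.apply([0,1.,0]))
    z=Ro.from_rotvec(-j[4]*u).apply(r4.apply(fd))
    w=R.apply([L2*np.sin(j[1]),0,d1+L2*np.cos(j[1])])+L4*fd
    return w,w+e*u,w+e*u+L*z,z
def ik(t,lean,j0):
    zt=np.array([0,np.sin(np.radians(lean)),-np.cos(np.radians(lean))])
    q=least_squares(lambda j:np.r_[fk(j)[2]-t,fk(j)[3]-zt],j0,x_scale=30); return q.x,q.cost
E
python3 - <<'E'
from ik import *
np.set_printoptions(precision=3,suppress=True)
j=ld('sc4')['state']['joints'][:5]; print(fk(j)[2:])
for n,t,l in [('lay',(.543,-.02,.027),-45),('up',(.543,-.02,.15),-45),('down',(.543,-.02,.2),0),('regrip',(.543,-.017,.027),45),('swung',(.543,-.02,.22),-45),('overpeg',(.4925,-.2313,.21),-45),('home',(.4925,-.2313,.086),-45)]:
    j,c=ik(np.array(t),l,j); print(n,j,c,fk(j)[0])
E
```

```text
(array([ 0.543, -0.02 ,  0.142]), array([-0.001, -0.706, -0.708]))
lay [ 36.714  33.735 -42.519  44.41  -54.098] 7.309647075535661e-16 [0.356 0.266 0.249]
up [ 38.277  23.647 -36.855  37.272 -66.436] 5.173622289589091e-16 [0.369 0.291 0.347]
down [ 18.583  10.214 -19.852  -0.    -59.934] 6.866158690768955e-24 [0.482 0.162 0.559]
regrip [-14.037  34.488  -7.419 -46.951 -69.839] 2.0935718719373517e-22 [ 0.666 -0.166  0.385]
swung [ 38.716  18.896 -32.64   35.062 -73.825] 9.340054002289137e-19 [0.377 0.302 0.405]
overpeg [ 16.447  11.051 -48.941  52.15  -59.189] 5.0500896723336346e-18 [0.333 0.098 0.388]
home [ 10.703  21.497 -57.064  68.839 -48.163] 4.328357392666212e-24 [0.307 0.058 0.304]
```

>>> {"method": "arm_command", "body": {
  "travel": [
    [0, 0, -0.06],
    [0, 0, -0.12],
    [0, 0, -0.17],
    [0, 0, -0.21],
    [0, 0, -0.216],
    [0, 0, -0.22],
    [0, 0, -0.22]
  ],
  "delta_rot": [
    [0, 0, 0],
    [0, 0, 0],
    [0, 0, 0],
    [0, 0, 0],
    [0, 0, 0],
    [0, 0, 0],
    [0, 0, 0]
  ]
}}

```text
time_s: 14.68
tcp_pos: [0.5435, -0.0196, 0.0327]
eef_rot: [-179.9, -45.0, -90.1]
contact_force: [0.5, 0.0, -1.8]
gripper_width: 0.0532
gripper_force: 40.0
```

```bash
python3 - <<'E'
from ik import *
np.set_printoptions(precision=2,suppress=True)
def ik2(t,lean,psi,j0):
    zt=Ro.from_euler('z',psi,degrees=True).apply([0,np.sin(np.radians(lean)),-np.cos(np.radians(lean))])
    q=least_squares(lambda j:np.r_[fk(j)[2]-t,fk(j)[3]-zt],j0,x_scale=30); return q.x,q.cost
for lean,psi in [(-45,0),(-45,-20),(-45,-40),(-45,20),(-35,0),(-35,-20),(-35,-40)]:
    j=np.array([16.4,11,-49,52,-59])
    for z in (.21,.086):
        j,c=ik2(np.array([.4925,-.2313,z]),lean,psi,j); print(lean,psi,z,j,'%.0e'%c,fk(j)[0])
E
```

```text
-45 0 0.21 [ 16.45  11.05 -48.94  52.15 -59.19] 2e-22 [0.33 0.1  0.39]
-45 0 0.086 [ 10.7   21.5  -57.06  68.84 -48.16] 4e-24 [0.31 0.06 0.3 ]
-45 -20 0.21 [ 16.02  18.52 -35.3   37.22 -71.02] 3e-14 [0.45 0.13 0.4 ]
-45 -20 0.086 [ 14.69  27.8  -42.31  43.21 -58.12] 6e-15 [0.42 0.11 0.3 ]
-45 -40 0.21 [ 12.01  25.02 -21.8   26.05 -82.28] 2e-18 [0.56 0.12 0.41]
-45 -40 0.086 [ 11.77  33.33 -27.63  27.83 -69.6 ] 2e-16 [0.54 0.11 0.3 ]
-45 20 0.21 [  7.57   3.14 -60.99  76.05 -45.36] 2e-23 [0.23 0.03 0.38]
-45 20 0.086 [ -9.46  15.9  -66.9  112.6  -41.83] 6e-16 [ 0.22 -0.04  0.32]
-35 0 0.21 [ 13.67   8.4  -44.34  42.71 -55.26] 3e-15 [0.36 0.09 0.43]
-35 0 0.086 [  8.23  17.87 -54.52  60.12 -40.89] 1e-21 [0.32 0.05 0.33]
-35 -20 0.21 [ 13.    14.85 -33.06  31.63 -66.52] 1e-23 [0.45 0.1  0.44]
-35 -20 0.086 [ 11.64  23.54 -41.57  38.33 -51.94] 1e-14 [0.43 0.09 0.33]
-35 -40 0.21 [  9.67  20.56 -21.8   22.42 -76.77] 2e-17 [0.55 0.09 0.45]
-35 -40 0.086 [  9.36  28.5  -29.    24.83 -62.81] 8e-16 [0.53 0.09 0.34]
```

>>> {"method": "arm_command", "body": {
  "travel": [
    [0, 0, -0.004],
    [0, 0, -0.008],
    [0, 0, -0.01],
    [0, 0, -0.012],
    [0, 0, -0.012]
  ],
  "delta_rot": [
    [0, 0, 0],
    [0, 0, 0],
    [0, 0, 0],
    [0, 0, 0],
    [0, 0, 0]
  ]
}}

```text
time_s: 15.3
tcp_pos: [0.5433, -0.0197, 0.0278]
eef_rot: [-179.9, -45.1, -90.1]
contact_force: [-5.6, 6.3, 13.9]
gripper_width: 0.0539
gripper_force: 40.0
```

>>> {"method": "arm_command", "body": {
  "travel": [
    [0, 0, 0],
    [0, 0, 0],
    [0, 0, 0],
    [0, 0, 0],
    [0, 0, 0],
    [0, 0, 0]
  ],
  "delta_rot": [
    [0, 0, 0],
    [0, 0, 0],
    [0, 0, 0],
    [0, 0, 0],
    [0, 0, 0],
    [0, 0, 0]
  ],
  "grip": 0.9
}}

```text
time_s: 16.05
tcp_pos: [0.5431, -0.0199, 0.026]
eef_rot: [-180.0, -45.0, -90.0]
contact_force: [-0.5, 0.5, 0.2]
gripper_width: 0.0788
gripper_force: 0.0
```

>>> {"method": "arm_command", "body": {
  "travel": [
    [0, 0, 0.05],
    [0, 0, 0.12],
    [0, 0, 0.22],
    [0, 0, 0.32],
    [0, 0, 0.4],
    [0, 0, 0.46],
    [0, 0, 0.46],
    [0, 0, 0.46],
    [0, 0, 0.46],
    [0, 0, 0.46]
  ],
  "delta_rot": [
    [0, 0, 0],
    [0, 0, 0],
    [0, 0, 0],
    [0.1, 0, 0],
    [0.2, 0, 0],
    [0.3, 0, 0],
    [0.4, 0, 0],
    [0.5, 0, 0],
    [0.5, 0, 0],
    [0.5, 0, 0]
  ]
}}

```text
time_s: 17.3
tcp_pos: [0.5428, -0.0204, 0.2558]
eef_rot: [180.0, -0.1, -90.1]
contact_force: [-0.2, 0.6, 0.2]
gripper_width: 0.0789
gripper_force: 0.0
```

```bash
python3 - <<'E'
from h import *
np.set_printoptions(precision=4,suppress=True)
w=snap('wrist','w5'); b=snap('side','sd5'); s=w['state']; print(s['time_s'],s['tcp_pos'],s['eef_rot'],s['joints'])
f=lambda im,x,y,w,h,k: cv2.resize(im[y:y+h,x:x+w],None,fx=k,fy=k,interpolation=cv2.INTER_CUBIC)
cv2.imwrite('pics/c5.png',np.hstack([f(w['img'],220,100,200,150,2.5),f(b['img'],260,150,100,125,3)])[:,:,::-1] if 0 else np.hstack([f(w['img'],240,100,160,150,3),f(b['img'],260,160,100,150,3)])[:,:,::-1])
E
```

```text
17.3 [ 0.5428 -0.0204  0.2558] [179.9517  -0.113  -90.0762] [ 18.5886   7.7613 -15.1361   0.0993 -67.1846 -18.7034]
```

View pics/c5.png

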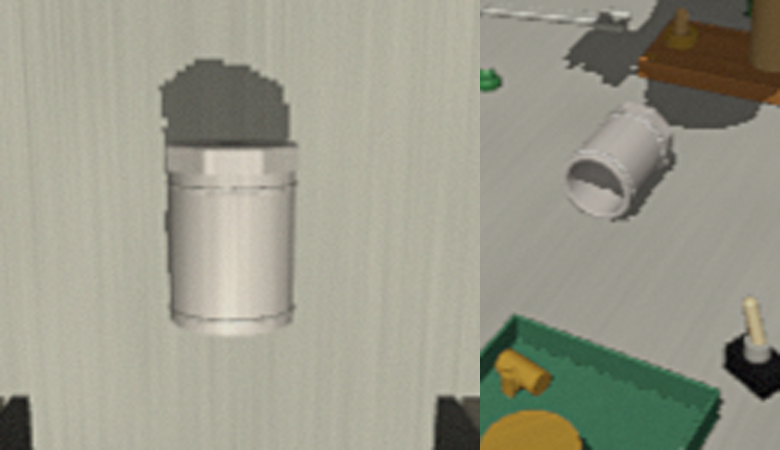

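The bowl lies along y, resting on a flat, with its mouth toward +y. In the wrist view the foot's top edge is at (317,148) and the rim at (317,209).

```bash
python3 - <<'E'
from h import *
np.set_printoptions(precision=4,suppress=True)
c=ld('w5')
print(atz(c,(317,148.2),.054),atz(c,(317.4,147.8),.054),'rim top z.054',atz(c,(317.3,207),.054),'z.027',atz(c,(317.3,209.5),.027),'left/right foot',atz(c,(240+167/3,152),.027),atz(c,(240+298/3,152),.027),'rim l/r',atz(c,(240+169/3,205),.027),atz(c,(240+294/3,205),.027))
E
```

```text
[ 0.542  -0.0628  0.054 ] [ 0.5415 -0.0632  0.054 ] rim top z.054 [0.5417 0.0083 0.054 ] z.027 [0.5417 0.0195 0.027 ] left/right foot [ 0.5688 -0.0559  0.027 ] [ 0.5139 -0.0558  0.027 ] rim l/r [0.5693 0.0133 0.027 ] [0.5144 0.0134 0.027 ]
```

>>> {"method": "arm_command", "body": {
  "travel": [
    [-0.002, -0.015, 0],
    [-0.002, -0.015, 0],
    [-0.002, -0.015, 0],
    [-0.002, -0.015, 0],
    [-0.002, -0.015, 0],
    [-0.002, -0.015, -0.1],
    [-0.002, -0.015, -0.2],
    [-0.002, -0.015, -0.3],
    [-0.002, -0.015, -0.38],
    [-0.002, -0.015, -0.43],
    [-0.002, -0.015, -0.45],
    [-0.002, -0.015, -0.457],
    [-0.002, -0.015, -0.457],
    [-0.002, -0.015, -0.457]
  ],
  "delta_rot": [
    [0.1, 0, 0],
    [0.2, 0, 0],
    [0.3, 0, 0],
    [0.4, 0, 0],
    [0.5, 0, 0],
    [0.5, 0, 0],
    [0.5, 0, 0],
    [0.5, 0, 0],
    [0.5, 0, 0],
    [0.5, 0, 0],
    [0.5, 0, 0],
    [0.5, 0, 0],
    [0.5, 0, 0],
    [0.5, 0, 0]
  ]
}}

```text
time_s: 19.15
tcp_pos: [0.5427, -0.0276, 0.0288]
eef_rot: [-179.9, 45.0, -89.9]
contact_force: [0.2, -0.2, 0.7]
gripper_width: 0.0788
gripper_force: 0.0
```

>>> {"method": "arm_command", "body": {
  "travel": [
    [0, 0, 0],
    [0, 0, 0],
    [0, 0, 0],
    [0, 0, 0],
    [0, 0, 0],
    [0, 0, 0]
  ],
  "delta_rot": [
    [0, 0, 0],
    [0, 0, 0],
    [0, 0, 0],
    [0, 0, 0],
    [0, 0, 0],
    [0, 0, 0]
  ],
  "grip": 0,
  "newtons": 40
}}

```text
time_s: 19.9
tcp_pos: [0.5423, -0.0274, 0.0278]
eef_rot: [-180.0, 45.0, -90.0]
contact_force: [2.0, 0.3, 3.1]
gripper_width: 0.0534
gripper_force: 40.0
```

>>> {"method": "arm_command", "body": {
  "travel": [
    [0, 0, 0.06],
    [0, 0, 0.14],
    [0, 0, 0.22],
    [0, 0, 0.3],
    [0, 0, 0.38],
    [0, 0, 0.4],
    [0, 0, 0.4],
    [0, 0, 0.4],
    [0, 0, 0.4],
    [0, 0, 0.4],
    [0, 0, 0.4],
    [0, 0, 0.4],
    [0, 0, 0.4],
    [0, 0, 0.4],
    [0, 0, 0.4],
    [0, 0, 0.4],
    [0, 0, 0.4]
  ],
  "delta_rot": [
    [0, 0, 0],
    [0, 0, 0],
    [-0.04, 0, 0],
    [-0.1, 0, 0],
    [-0.18, 0, 0],
    [-0.26, 0, 0],
    [-0.34, 0, 0],
    [-0.42, 0, 0],
    [-0.5, 0, 0],
    [-0.58, 0, 0],
    [-0.66, 0, 0],
    [-0.74, 0, 0],
    [-0.82, 0, 0],
    [-0.91, 0, 0],
    [-1, 0, 0],
    [-1, 0, 0],
    [-1, 0, 0]
  ]
}}

```text
time_s: 22.02
tcp_pos: [0.542, -0.0272, 0.2272]
eef_rot: [180.0, -44.9, -90.0]
contact_force: [0.1, -0.3, -1.7]
gripper_width: 0.0532
gripper_force: 40.0
```

>>> {"method": "arm_command", "body": {
  "travel": [
    [-0.02, -0.08, 0],
    [-0.04, -0.16, 0],
    [-0.06, -0.24, 0],
    [-0.08, -0.32, 0],
    [-0.1, -0.406, 0],
    [-0.1, -0.406, 0],
    [-0.1, -0.406, 0],
    [-0.1, -0.406, 0]
  ],
  "delta_rot": [
    [0, 0, -0.05],
    [0, 0, -0.1],
    [0, 0, -0.15],
    [0, 0, -0.2],
    [0, 0, -0.222],
    [0, 0, -0.222],
    [0, 0, -0.222],
    [0, 0, -0.222]
  ]
}}

```text
time_s: 23.02
tcp_pos: [0.4926, -0.2298, 0.228]
eef_rot: [-179.9, -44.9, -110.0]
contact_force: [-0.6, 0.0, -1.7]
gripper_width: 0.0537
gripper_force: 40.0
```

```bash
python3 - <<'E'
from h import *
np.set_printoptions(precision=4,suppress=True)
a=snap('scene','sc6'); b=snap('side','sd6'); snap('wrist','w6'); s=a['state']; print(s['time_s'],s['tcp_pos'],s['eef_rot'],s['joints'],s['gripper_width'],s['contact_force'])
f=lambda im,x,y,w,h,k: cv2.resize(im[y:y+h,x:x+w],None,fx=k,fy=k,interpolation=cv2.INTER_CUBIC)
cv2.imwrite('pics/c6.png',np.hstack([f(a['img'],240,60,100,140,4),f(b['img'],300,80,100,140,4)])[:,:,::-1])
E
```

```text
23.025 [ 0.4926 -0.2298  0.228 ] [-179.8891  -44.9272 -110.0323] [ 16.2782  17.3415 -34.0519  36.6163 -72.9441 -58.3084] 0.05372080591881801 [-0.6178  0.0101 -1.6856]
```

View pics/c6.png

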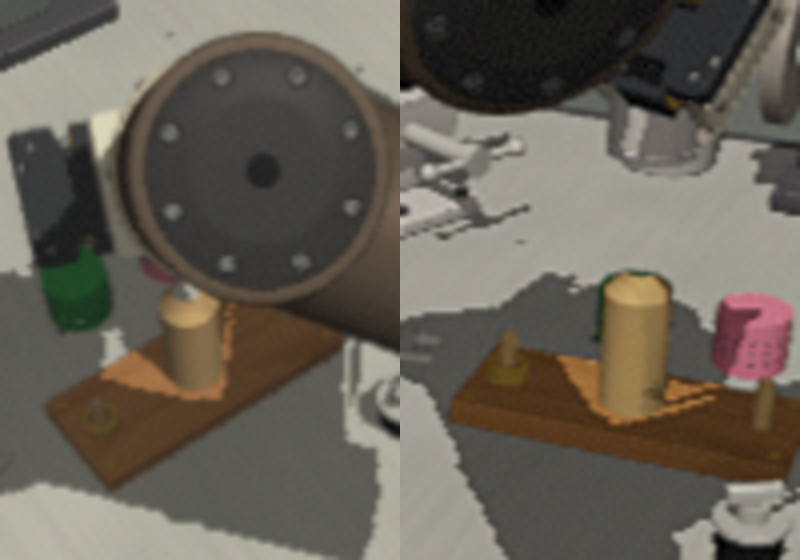

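Both halves show the bowl held mouth down: in the right half its rim is at about (663,148), and the bare peg's shoulder is at (634,302). That was the last of my ten pictures, so from here I use numbers and force. First I check the bowl's offset from the peg in the side camera.

```bash
python3 - <<'E'
from h import *
np.set_printoptions(precision=4,suppress=True)
b=ld('sd6'); b0=ld('sd0')
B=lambda u,v:(300+(u-400+.5)/4-.5,80+(v+.5)/4-.5)
h=b['R'][0]*[1,1,0]; h/=np.linalg.norm(h); print('dir',h)
rim=atz(b,B(663,148),.186); peg=atz(b,B(634,302),.096)
print('rim',rim,rim@h,'tcp',b['state']['tcp_pos']@h,'peg',peg,peg@h, 'prior peg',np.array([.4935,-.2313,0])@h)
g=b['img'].astype(int)
for y in (113,115,117): print('rim row',y,g[y,346:386].sum(1)//3)
for y in (160,165,170): print('peg row',y,g[y,344:374,0]-g[y,344:374,2])
E
```

```text
dir [-0.9081 -0.4188  0.    ]
rim [ 0.4874 -0.238   0.186 ] -0.3429038390824293 tcp -0.35107913563954163 peg [ 0.4902 -0.212   0.096 ] -0.3563546140823688 prior peg -0.3512500528209728
rim row 113 [156 155 155 158 159 133  84  79  86  89 127 149 155 159 134 103 102 102
 104 103 103 101  99  97  98  95  89  86 111 133 122 106  94  88  65  65
  72  75  79  79]
rim row 115 [155 156 156 157 158 130  80  78  89 118 143 150 155 140 108 102 102 105
 104 102 102 101  99  99  96  94  90  84 100 124 127 107  85  77 127 150
 152 152 150 140]
rim row 117 [157 156 155 157 159 129  77  83  90 100 136 152 157 134 102 101 103 103
 103 102 102 101  98  96  99  97  92 104 113 114 110  98  77  81 136 159
 160 159 159 159]
peg row 160 [ 7  7  6  7  6  1 19 50 62 68 70 71 74 75 73 77 74 71 70 68 68 65 58 37
  8  6  5  8  7  7]
peg row 165 [ 7  7  7  5  4  3 34 59 65 69 70 73 74 77 74 77 74 70 66 66 65 64 51 23
  6  8  7  7  5  5]
peg row 170 [97 98 93 84 72 60 50 61 66 70 70 75 73 74 75 76 73 70 69 67 62 58 33  9
  6  6  7  9  7  7]
```

```bash
cat >> h.py <<'E'
def proj(c,X):
    return cv2.projectPoints(np.atleast_2d(np.array(X,float)),cv2.Rodrigues(c['R'])[0],c['t'],c['camera_matrix'],c['distortion'])[0][:,0]
E
python3 - <<'E'
from h import *
np.set_printoptions(precision=2,suppress=True)
b=ld('sd6'); b0=ld('sd0'); t=np.linspace(0,2*np.pi,400)
def circ(c,x,y,z,r):
    p=proj(c,np.c_[x+r*np.cos(t),y+r*np.sin(t),z+0*t]); return p[p[:,0].argmin()],p[p[:,0].argmax()],p[:,1].min(),p[:,1].max()
for n,a in [('peg96',(b,.4935,-.2313,.096,.0215)),('pegtip',(b,.4935,-.2313,.110,.010)),('peg18',(b,.4935,-.2313,.018,.0215)),('rim',(b,.4926,-.2298,.186,.027)),('cap72',(b0,.4935,-.2313,.072,.0265)),('captop',(b0,.4935,-.2313,.114,.0265)),('bowlrim0',(b0,.5435,-.0365,.076,.027)),('bowlfoot0',(b0,.5435,-.0365,.0,.027))]: print(n,*circ(*a))
E
```

```text
peg96 [350.73 151.43] [368.12 152.3 ] 148.12591846320834 155.60188294453218
pegtip [355.73 146.44] [363.88 146.83] 144.9406664069706 148.35024953121118
peg18 [349.03 178.75] [365.68 179.68] 175.12259250675262 183.30215799317276
rim [350.69 117.  ] [373.73 118.03] 113.44103931939175 121.57254532185758
cap72 [348.2 160. ] [369.35 161.09] 155.81544710927926 165.3189157579688
captop [349.11 144.71] [370.76 145.75] 140.75483768775723 149.7430213020492
bowlrim0 [295.05 191.32] [320.04 191.25] 184.78891201244292 197.7814059102523
bowlfoot0 [295.75 219.97] [319.56 219.88] 212.9643124616021 226.86902966221066
```

The side camera fits: peg and bowl edges match the model within 0.3 px (the wider blob was the jar behind). I start lowering over the cone and watch the force.

>>> {"method": "arm_command", "body": {
  "travel": [
    [0.002, -0.0016, -0.05],
    [0.002, -0.0016, -0.1],
    [0.002, -0.0016, -0.13],
    [0.002, -0.0016, -0.145],
    [0.002, -0.0016, -0.155],
    [0.002, -0.0016, -0.165],
    [0.002, -0.0016, -0.165],
    [0.002, -0.0016, -0.165]
  ],
  "delta_rot": [
    [0, 0, 0],
    [0, 0, 0],
    [0, 0, 0],
    [0, 0, 0],
    [0, 0, 0],
    [0, 0, 0],
    [0, 0, 0],
    [0, 0, 0]
  ]
}}

```text
time_s: 24.18
tcp_pos: [0.4932, -0.2312, 0.1454]
eef_rot: [-179.9, -45.0, -110.0]
contact_force: [-0.3, -0.1, -1.6]
gripper_width: 0.0533
gripper_force: 40.0
```

>>> {"method": "arm_command", "body": {
  "travel": [
    [0.001, 0.001, -0.004],
    [0.001, 0.001, -0.008],
    [0.001, 0.001, -0.012],
    [0.001, 0.001, -0.016],
    [0.001, 0.001, -0.02],
    [0.001, 0.001, -0.024],
    [0.001, 0.001, -0.028],
    [0.001, 0.001, -0.028]
  ],
  "delta_rot": [
    [0, 0, 0],
    [0, 0, 0],
    [0, 0, 0],
    [0, 0, 0],
    [0, 0, 0],
    [0, 0, 0],
    [0, 0, 0],
    [0, 0, 0]
  ]
}}

```text
time_s: 25.18
tcp_pos: [0.4936, -0.2306, 0.1309]
eef_rot: [-180.0, -45.0, -110.0]
contact_force: [0.3, -0.1, -1.2]
gripper_width: 0.0536
gripper_force: 40.0
```

The rim is past the shoulder with no side force. I continue down.

>>> {"method": "arm_command", "body": {
  "travel": [
    [0, 0, -0.006],
    [0, 0, -0.012],
    [0, 0, -0.018],
    [0, 0, -0.024],
    [0, 0, -0.03],
    [0, 0, -0.036],
    [0, 0, -0.042],
    [0, 0, -0.048],
    [0, 0, -0.054],
    [0, 0, -0.06],
    [0, 0, -0.066],
    [0, 0, -0.072],
    [0, 0, -0.072]
  ],
  "delta_rot": [
    [0, 0, 0],
    [0, 0, 0],
    [0, 0, 0],
    [0, 0, 0],
    [0, 0, 0],
    [0, 0, 0],
    [0, 0, 0],
    [0, 0, 0],
    [0, 0, 0],
    [0, 0, 0],
    [0, 0, 0],
    [0, 0, 0],
    [0, 0, 0]
  ]
}}

```text
time_s: 26.8
tcp_pos: [0.4936, -0.2306, 0.0948]
eef_rot: [-180.0, -45.0, -110.0]
contact_force: [-0.7, -0.8, -1.3]
gripper_width: 0.0536
gripper_force: 40.0
```

>>> {"method": "arm_command", "body": {
  "travel": [
    [0, 0, -0.004],
    [0, 0, -0.008],
    [0, 0, -0.011],
    [0, 0, -0.013],
    [0, 0, -0.015],
    [0, 0, -0.016],
    [0, 0, -0.016]
  ],
  "delta_rot": [
    [0, 0, 0],
    [0, 0, 0],
    [0, 0, 0],
    [0, 0, 0],
    [0, 0, 0],
    [0, 0, 0],
    [0, 0, 0]
  ]
}}

```text
time_s: 27.68
tcp_pos: [0.4936, -0.2307, 0.087]
eef_rot: [-180.0, -45.0, -110.0]
contact_force: [0.1, 0.0, -2.2]
gripper_width: 0.0534
gripper_force: 40.0
```

>>> {"method": "arm_command", "body": {
  "travel": [
    [0, 0, -0.001],
    [0, 0, -0.002],
    [0, 0, -0.003],
    [0, 0, -0.004],
    [0, 0, -0.004]
  ],
  "delta_rot": [
    [0, 0, 0],
    [0, 0, 0],
    [0, 0, 0],
    [0, 0, 0],
    [0, 0, 0]
  ]
}}

```text
time_s: 28.3
tcp_pos: [0.4936, -0.2307, 0.0854]
eef_rot: [-180.0, -45.0, -110.0]
contact_force: [-0.8, 2.3, 2.9]
gripper_width: 0.0533
gripper_force: 40.0
```

Contact at the expected home height: TCP z = 0.0854, about 4.6 N. I release and back off along the tool axis.

>>> {"method": "arm_command", "body": {
  "travel": [
    [0, 0, 0],
    [0, 0, 0],
    [0, 0, 0],
    [0, 0, 0],
    [0, 0, 0]
  ],
  "delta_rot": [
    [0, 0, 0],
    [0, 0, 0],
    [0, 0, 0],
    [0, 0, 0],
    [0, 0, 0]
  ],
  "grip": 0.82
}}

```text
time_s: 28.92
tcp_pos: [0.4936, -0.2307, 0.085]
eef_rot: [-180.0, -45.0, -110.0]
contact_force: [0.4, 0.3, 0.1]
gripper_width: 0.0719
gripper_force: 0.0
```

>>> {"method": "arm_command", "body": {
  "travel": [
    [0.012, 0.033, 0.035],
    [0.024, 0.066, 0.071],
    [0.048, 0.133, 0.141],
    [0.073, 0.2, 0.212],
    [0.1, 0.27, 0.28],
    [0.12, 0.34, 0.36],
    [0.12, 0.45, 0.4],
    [0.12, 0.55, 0.4],
    [0.12, 0.55, 0.4],
    [0.12, 0.55, 0.4]
  ],
  "delta_rot": [
    [0, 0, 0],
    [0, 0, 0],
    [0, 0, 0],
    [0, 0, 0],
    [0, 0, 0],
    [0, 0, 0],
    [0, 0, 0],
    [0, 0, 0],
    [0, 0, 0],
    [0, 0, 0]
  ]
}}

```text
time_s: 30.18
tcp_pos: [0.5533, 0.0444, 0.2847]
eef_rot: [180.0, -45.0, -109.9]
contact_force: [-0.6, -0.6, 0.3]
gripper_width: 0.0718
gripper_force: 0.0
```

```bash
python3 - <<'E'
from h import *
np.set_printoptions(precision=1,suppress=True)
a=snap('scene','sc9'); b=snap('side','sd9'); s=a['state']; print(s['time_s'],s['tcp_pos'],s['contact_force'],s['gripper_width'])
t=np.linspace(0,2*np.pi,400)
for n,c in (('scene',a),('side',b)):
    for z in (.044,.120):
        p=proj(c,np.c_[.4935+.0275*np.cos(t),-.2313+.0275*np.sin(t),z+0*t]); print(n,z,'x',p[:,0].min(),p[:,0].max(),'y',p[:,1].min(),p[:,1].max())
for n,c,x0,x1,ys in (('scene',a,270,312,(128,140,150,156)),('side',b,340,380,(146,158,168,174))):
    g=c['img'].astype(int)
    for y in ys: print(n,y,x0,g[y,x0:x1].sum(1)//3, 'r-b',(g[y,x0:x1,0]-g[y,x0:x1,2]))
for n,c,x in (('scene',a,287),('side',b,359)):
    g=c['img'].astype(int); print(n,'col',x,[(y,g[y,x].tolist()) for y in range(118 if n=='scene' else 130,180,2)])
E
```

```text
30.175 [0.6 0.  0.3] [-0.6 -0.6  0.3] 0.07182799415445743
scene 0.044 x 278.7341213113808 297.13788815044825 y 139.3386562668757 154.0936103422147
scene 0.12 x 276.0721079117561 295.65586721039267 y 122.54610314338603 137.78390003657142
side 0.044 x 347.2301982603944 368.84142205040376 y 165.30802485375807 175.49398911409654
side 0.12 x 348.8327252873307 371.38323018944106 y 138.38662288522517 147.63283270657433
scene 128 270 [193 195 195 193 189 162 163 203 221 225 230 233 231 230 226 208 197 217
 225 228 228 223 219 217 214 205 195 193 192 193 194 194 192 193 188 162
 141 137 136 139 153 170] r-b [ 16  17  16  18  17  16  17  16   7   4   2   0   2   1  -1  -2  -5   0
   4   3   3   7  10  11  14  18  17  17  16  18  16  17  17  18  20  32
  63  92 106 102  69  34]
scene 140 270 [102 102 103 102 103 102 103  98  92  95 115 127 118 110 129 147 156 157
 155 153 172 171 158 154 147 141 133 130 130 129 131 134 136 134 132 130
 129 129 130 130 126 127] r-b [  9   8   9   8   7   8   7   8   9   7   8   7   7  10  11  11  11  12
  11  10   8   9  12  12  11  16  48  90 103 104 106 107 11
[... 2673 characters left out ...]
, (172, [193, 192, 177]), (174, [98, 97, 92]), (176, [61, 64, 63]), (178, [61, 63, 64])]
side col 359 [(130, [163, 161, 150]), (132, [163, 161, 151]), (134, [166, 164, 155]), (136, [167, 165, 154]), (138, [166, 164, 154]), (140, [185, 179, 172]), (142, [163, 161, 158]), (144, [130, 125, 121]), (146, [201, 202, 203]), (148, [172, 166, 160]), (150, [161, 158, 149]), (152, [165, 159, 152]), (154, [182, 178, 172]), (156, [165, 159, 151]), (158, [166, 161, 154]), (160, [164, 159, 152]), (162, [164, 159, 151]), (164, [165, 159, 152]), (166, [167, 161, 155]), (168, [166, 161, 154]), (170, [166, 161, 154]), (172, [167, 161, 153]), (174, [139, 136, 130]), (176, [118, 104, 86]), (178, [156, 128, 81])]
```

Both cameras show the bowl's foot and rim within about 1 px of the fully-home prediction: scene rows 123–153, side rows 139–175. The arm is clear, so I hand in.

```bash
python3 -c "
from plant import close_job; print(close_job())"
```

```text
the job is handed in; nothing more can be done
None
```

The job is handed in at about 30 s of the 72 s: the cap stands mouth down in the tray, and the bowl hangs upside down fully home on the stout peg; the hand-in returned no verdict.

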